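# Undo the swing-bolt clamp of the green grit pot

### The job

The green-lidded grit pot is wanted next at the engraving bench. Loosen its brass wing nut by a quarter turn anticlockwise (seen from above), then swing its hinged bolt outward, out of the slot in the lid's lug, until it lies right over. Leave the clamp of the blue-lidded pot done up.

Things in the scene. Friction and masses are not known exactly. Their poses are not given: they have to be found in the camera images.
- green_nut (a point): Brass wing nut on the GREEN-lidded pot, on the bolt in the lug at the lid's far rim. Point: middle of its two upright ears (together 63 long, 14 thick, from 18 below to 16 mm above the point). Axes: z up the bolt, y along the ears, x across their thickness (grip along x). Lug top 28 mm below; it reaches 15 mm beyond the bolt. Flat lid, 142 mm across, 31 mm below, inward of the bolt.
- green_wing (a joint): Turn of the green pot's nut, rad: 0 tight, grows anticlockwise seen from above (loosening), stop at 1.75; starts at 0 to 0.2. Friction 0.1 N m, stays where left. Steep quick thread: the nut rises 3.5 mm per rad. Tight, it sits behind a 1.5 mm lip of the lug and the bolt cannot swing out; from about 1.0 rad it clears the lip freely.
- green_bolt (a joint): Swing of the green pot's bolt, rad: 0 upright, grows outward (away from the pot's axis, which is 88 mm inward), stop at 1.8. Outward is green_nut's x axis turned back clockwise by the green_wing value. Hinge pin 73 mm below green_nut. Once the nut is loose and the bolt is pushed some 0.2 rad, it falls outward to the stop by its weight. The pot, 111 mm high, is fixed.
- blue_nut (a point): The same point of the identical wing nut on the BLUE-lidded pot, which stays done up (same axes and sizes); 144 mm above the bench when tight. The two pots swap places from one start to the next.
Mind the look-alikes: they are no part of the job. What is shaped like the part that bears green_nut but black is not meant. What is shaped like the part that bears blue_nut but purple is not meant.

How it is judged (in metres and radians):
On the way, in this order (a step that is already met when the one before it is completed fails the run):
1. the green pot's wing nut is loosened by about a quarter turn while its bolt still stands in the lug (value of joint green_wing above 1.1 rad and value of joint green_bolt below 0.35 rad), for 0.1 s.
2. the green pot's bolt is swung out of the lug (value of joint green_bolt above 1.2 rad), for 0.2 s.
At the end, for the whole second after the job is handed in: The green pot's bolt lies swung out at rest, more than 1.2 rad (69 degrees) from upright; the blue pot's clamp is still done up, its nut no more than 2.5 mm above and 14 mm below its tight height of 144 mm (value of joint green_bolt above 1.2 rad and velocity of joint green_bolt between -0.1 and 0.1 rad/s and height (world z) of blue_nut between 0.13 and 0.1465 m); the robot touches nothing.
It fails at once if the blue pot's clamp is loosened or swung (its nut rises over 2.5 mm or drops over 14 mm from its tight height of 144 mm) (height (world z) of blue_nut above 0.1465 m or height (world z) of blue_nut below 0.13 m).
It also fails if it takes over 40 s, if anything falls off the work surface, if the arm or the gripper's body presses on something with over 40 N, if the wrist force passes 120 N, or if a joint passes its speed limit or range.

### The arm

A 6-joint arm with a two-finger parallel gripper is mounted at the origin on the work surface. World frame = base frame: x ahead of the robot, y to its left, z up, the work surface at z = 0. Lengths are in m, angles in degrees, forces in N, time in s.
With the tool pointing down it reaches from about 0.35 to 0.875 m from the base axis. Payload 4.2 kg.
Tool frame: the origin (TCP) lies on the centre line of the jaws, within the pads' length; the fingertips stand tip_reach ahead of it and the grasp point (between the pads) is the TCP (tip_reach is the distance from the TCP to the fingertips, in m); z points along the fingers, y is the line along which they close (so a half turn about z gives the same grasp; the last joint's range is limited). The gripper opens to 87 mm and grips with 3 to 60 N. Pads are 19 mm wide; open, the fingers measure 117 mm over their backs; the gripper's body (75 mm by 190 mm) begins 51 mm behind the grasp point.
Start: joints at [80.821, 22.042, 0.453, 0, -68.411, -14.817], TCP at [0.254, 0.571, 0.242] pointing down, gripper open.
Joint ranges: [-179.83, 179.83], [-69.29, 118.12], [-61.27, 80.66], [-181.25, 117.63], [-171.15, -9.14], [-177.46, 177.46]. Speed limits (degrees/s): [159.86, 159.86, 180, 180, 180, 180].

### API

Orientations are given as a 3x3 rotation matrix whose columns are the frame's x, y, z axes.
In Python, from station import sense, capture, finish_job, tip_reach gives the robot as it stands.
- The arm moves only by the tool arm_command, never from a script. Its argument "deltas" is a list of rows, each a list of 7 numbers: the turn, a rotation vector about the tool's x, y, z in rad, then the shift along the tool's x, y, z in cm, then the closure, from -1 (fully open) to 1 (shut), so that 0 is half open. In form: [[rx, ry, rz, dx, dy, dz, hand], ...]. A call has 1 to 8 rows; each row is the pose to reach, as a shift and turn from the pose commanded when the call began, along the tool's axes at that moment; what a row does not reach only later rows make up. A row lasts 1/12 s, in which the tool goes at most 41.7 mm and 7.16 degrees, less where a joint would pass 70% of its speed; a pose out of reach is approached as far as the arm can. A call with a gripper value outside its range is refused whole. The fingers move at their own pace and stop on an object; the grip force is fixed at half the most. Time passes only in rows, so rows that repeat a pose let the fingers close. It gives the time, the measured TCP pose, the force, the opening and the grip force at its end, in the units of the state.
- sense(): the state, without advancing time (a new reading comes with each control period).
- capture(name): name is "scene" or "top"; returns a dict with "pixels" (420x560x3 uint8, blue, green, red), "fovy" (degrees; the focal length in pixels is half the picture's height over the tangent of half this angle, whatever the lens; pixels are square), "cx", "cy" (the principal point, pixels), "k1" (the pictures are not rectified: a ray, as slopes to the right and down, at radius r is drawn at 1 + k1 r^2 times it, then the intrinsics apply), "rvec" (rotation vector, rad) and "tvec" (3), from world to camera coordinates, as OpenCV has them. Camera axes: x right, y down, z forward; pixel columns grow to the right and rows downward; lengths in m; the calibration is good to about 2 mm. A picture is of the moment at which its call begins. There is no depth.
- finish_job(): hands the job in; it is judged then, once.
The state is a dict: "time_s": time; "joints": joint angles; "joint_velocities": joint speeds; "effort": joint torques, N m; "tcp_pos": TCP position; "ee_rot": TCP orientation; "wrist_force": force on the tool from outside, world axes, zero at the start; "moment": the same for the moment, N m; "gripper_width": opening from 0.0 (shut) to 1.0 (fully open); "gripper_force": force on a finger pad.
Only numpy, scipy, OpenCV 4.12 (cv2) and the standard library are available. Lean on these libraries where they do the work, as an engineer would, in place of code of your own. Each camera call takes 0.05 s, during which the arm holds its last target. There are 200 camera calls.

## Working session

There is one attempt and no reset: what is moved stays moved. The work goes in short steps, Python scripts to look and compute and a tool call to move; the robot and the scene stay as the last step left them, time stands still between calls to the robot, and variables do not carry over. Pictures are saved under pics/ and viewed, at most 10 in all, crops included, and the job is handed in when it is done.

Besides the shell and the picture viewer there is one more tool, called after "Request:" as name(argument=value, ...), one argument or row to a line, values as JSON. arm_command: Moves the arm, as the interface text tells. Its arguments: {"type":"object","properties":{"deltas":{"type":"array"}},"required":["deltas"]}

```bash
ls; mkdir -p pics; python3 - <<'E'
from station import *
import cv2
print(tip_reach, sense())
for n in("scene","top"):
    c=capture(n); cv2.imwrite(f"pics/{n}0.png",c["pixels"]); print({k:v for k,v in c.items() if k!="pixels"})
E
```

```text
pics
0.019 {'time_s': 0.0, 'joints': array([ 8.08195485e+01,  2.20915956e+01,  3.79928750e-01, -3.03714321e-02,
       -6.84097792e+01, -1.48175871e+01]), 'joint_velocities': array([-0.03016495, -0.04463984,  0.00503544, -0.01215848,  0.03009908,
       -0.0039421 ]), 'effort': array([ 2.79988171e-04, -3.90670180e+01,  1.87405390e+01,  4.21982870e+00,
        1.10176616e-02, -1.92854604e-04]), 'tcp_pos': array([0.25392822, 0.57048266, 0.24044819]), 'ee_rot': array([[ 9.13479849e-01, -4.06883134e-01, -8.24744762e-04],
       [-4.06883964e-01, -9.13477632e-01, -2.01379592e-03],
       [ 6.59937036e-05,  2.17513742e-03, -9.99997632e-01]]), 'wrist_force': array([0.67045061, 0.36735507, 0.03570726]), 'moment': array([-0.0202828 ,  0.02649288, -0.01163099]), 'gripper_force': 0.0, 'gripper_width': 1.0036073298212325}
{'fovy': 55.04600304693809, 'cx': 283.75482478199535, 'cy': 210.0882619841812, 'k1': -0.08852863654215776, 'rvec': array([ 1.72551147,  1.95481513, -0.66425431]), 'tvec': array([ 0.04717127, -0.25828186,  1.19406667])}
{'fovy': 57.52822046923804, 'cx': 284.90689529924754, 'cy': 206.68057273448812, 'k1': -0.10912501728814508, 'rvec': array([ 2.14021352, -2.17506019,  0.1026115 ]), 'tvec': array([0.04409261, 0.4263361 , 0.98115108])}
```

View pics/scene0.png

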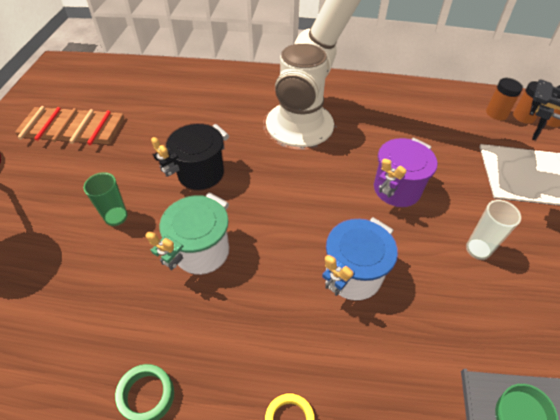

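View pics/top0.png

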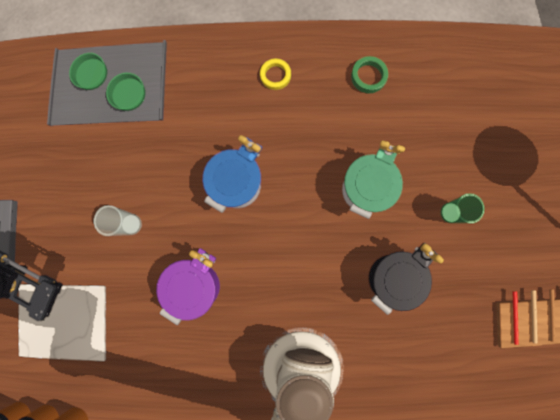

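Four candidates in the top view: green lid (374,183) with its nut (391,148), blue (232,180), black (402,280) and purple (187,290). The green-lidded pot is the one meant, because its lid and lug are green. I'll confirm it in one enlarged crop of both views.

```bash
cat > h.py <<'E'
import numpy as np, cv2
def cam(c):
    f=c["pixels"].shape[0]/2/np.tan(np.radians(c["fovy"])/2)
    return np.array([[f,0,c["cx"]],[0,f,c["cy"]],[0,0,1.]]),np.array([c["k1"],0,0,0,0.]),cv2.Rodrigues(c["rvec"])[0],np.asarray(c["tvec"])
def proj(c,P):
    K,d,R,t=cam(c); return cv2.projectPoints(np.atleast_2d(np.float64(P)),c["rvec"],t,K,d)[0][:,0]
def ray(c,uv):
    K,d,R,t=cam(c); p=cv2.undistortPointsIter(np.float64(uv).reshape(-1,1,2),K,d,None,None,(3,100,1e-10))[:,0]
    return -R.T@t,np.c_[p,np.ones(len(p))]@R
def onz(c,uv,z):
    o,r=ray(c,uv); return o+r*((z-o[2])/r[:,2])[:,None]
def tri(c1,u1,c2,u2):
    a,r=ray(c1,u1);b,s=ray(c2,u2);r=r[0];s=s[0]
    k=np.linalg.lstsq(np.c_[r,-s],b-a,rcond=None)[0];p,q=a+k[0]*r,b+k[1]*s
    return (p+q)/2,np.linalg.norm(p-q)
E
python3 - <<'E'
from h import *
a=cv2.imread("pics/scene0.png")[225:275,135:185];b=cv2.imread("pics/top0.png")[130:180,365:415]
o=[cv2.resize(x,(400,400),interpolation=cv2.INTER_CUBIC) for x in(a,b)]
cv2.imwrite("pics/crop0.png",np.hstack(o))
E
```

```text
(no output)
```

View pics/crop0.png

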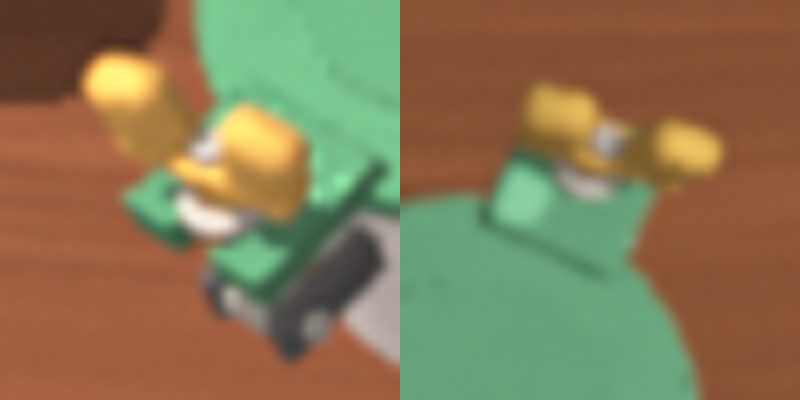

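The crop confirms the green lid with a green lug, carrying the brass nut. Ear tops are at scene (150,234) and (168,241), which match top (401,148) and (385,143.5). The bolt tip is at scene (160.6,243.5) and top (391,147.5).

```bash
python3 - <<'E'
from h import *
from station import *
s=capture("scene");t=capture("top")
A=tri(s,[150.2,234.4],t,[401.2,148.1]);B=tri(s,[168.1,240.6],t,[385,143.5]);T=tri(s,[160.6,243.5],t,[390.9,147.5])
print(A,B,T); m=(A[0]+B[0])/2; d=B[0]-A[0]; print("mid",m,"len",np.linalg.norm(d),"ear dir",np.degrees(np.arctan2(d[1],d[0])))
print(onz(t,[[401.2,148.1],[385,143.5]],.159))
# green lid circle at z=.113 from segmentation
for n,c in(("top",t),("scene",s)):
    hsv=cv2.cvtColor(c["pixels"],cv2.COLOR_BGR2HSV); k=cv2.inRange(hsv,(65,60,60),(90,255,255))
    num,l,st,ce=cv2.connectedComponentsWithStats(cv2.morphologyEx(k,cv2.MORPH_OPEN,np.ones((15,15))))
    i=1+np.argmax(st[1:,4]);cn=cv2.findContours(np.uint8(l==i),0,1)[0][0][:,0]
    P=onz(c,cn,.1135)[:,:2]; x=np.linalg.lstsq(np.c_[2*P,np.ones(len(P))],(P**2).sum(1),rcond=None)[0]
    print(n,ce[i],st[i],x[:2],np.sqrt(x[2]+x[0]**2+x[1]**2))
    r=m[:2]-x[:2];print("axis dist",np.hypot(*r),"outward deg",np.degrees(np.arctan2(r[1],r[0])))
E
```

```text
(array([ 0.54570978, -0.23844954,  0.15465468]), np.float64(0.0011550918678489362)) (array([ 0.55639241, -0.19975555,  0.15725556]), np.float64(0.0015282451103057462)) (array([ 0.55218497, -0.2194551 ,  0.13714858]), np.float64(4.985543584679618e-06))
mid [ 0.55105109 -0.21910255  0.15595512] len 0.040225714443350956 ear dir 74.56624765373593
[[ 0.54471004 -0.23773129  0.159     ]
 [ 0.55608851 -0.20008372  0.159     ]]
top [373.24518664 182.31355599] [ 346  155   55   56 2545] [ 0.47384104 -0.17896407] 0.06867688616577983
axis dist 0.08702004507610793 outward deg -27.468149949308174
scene [194.06578947 223.40469417] [ 162  197   64   54 2812] [ 0.47769679 -0.17706661] 0.06750174621016189
axis dist 0.08454509246011431 outward deg -29.815014843174048
```

```bash
cat > d.py <<'E'
import sys,numpy as np
from scipy.spatial.transform import Rotation as Ro
from station import sense
# usage: d.py x y z yaw_of_tool_x_deg -> delta from measured pose
x,y,z,a=map(float,sys.argv[1:]);s=sense();R0=s["ee_rot"];c,n=np.cos(np.radians(a)),np.sin(np.radians(a))
Rt=np.array([[c,n,0],[n,-c,0],[0,0,-1.]])
print(s["time_s"],s["tcp_pos"].round(4),"yaw",np.degrees(np.arctan2(R0[1,0],R0[0,0])).round(2),"F",s["wrist_force"].round(1),s["gripper_width"],s["gripper_force"])
print(Ro.from_matrix(R0.T@Rt).as_rotvec().round(3),(R0.T@(np.array([x,y,z])-s["tcp_pos"])*100).round(2))
E
python3 d.py .551 -.219 .242 -105.4
```

```text
0.2 [0.254  0.5707 0.2409] yaw -24.0 F [ 0.7 -0.1 -0.2] 0.9984644962387222 0.0
[ 1.000e-03 -1.000e-03  1.421e+00] [ 5.925e+01  6.006e+01 -3.000e-02]
```

Request:
arm_command(
  deltas=[
    [0,0,1.42,59.2,60,0,-1],
    [0,0,1.42,59.2,60,0,-1],
    [0,0,1.42,59.2,60,0,-1],
    [0,0,1.42,59.2,60,0,-1],
    [0,0,1.42,59.2,60,0,-1],
    [0,0,1.42,59.2,60,0,-1],
    [0,0,1.42,59.2,60,0,-1],
    [0,0,1.42,59.2,60,0,-1],
  ],
)

```text
time_s: 0.87
tcp_pos: [0.3716, 0.2569, 0.2417]
ee_rot: [[0.146, -0.989, 0.0], [-0.989, -0.146, 0.0], [-0.0, -0.0, -1.0]]
wrist_force: [1.0, 0.1, -0.7]
gripper_width: 1.0
gripper_force: 0.0
```

```bash
python3 d.py .551 -.219 .242 -105.4
```

```text
0.8667 [0.3716 0.2569 0.2417] yaw -81.61 F [ 1.   0.1 -0.7] 1.000413532476153 0.0
[-0.     0.     0.415] [ 4.97e+01 -1.08e+01 -4.00e-02]
```

Request:
arm_command(
  deltas=[
    [0,0,0.41,49,-11,0,-1],
    [0,0,0.41,49,-11,0,-1],
    [0,0,0.41,49,-11,0,-1],
    [0,0,0.41,49,-11,0,-1],
    [0,0,0.41,49,-11,0,-1],
    [0,0,0.41,49,-11,0,-1],
    [0,0,0.41,49,-11,0,-1],
    [0,0,0.41,49,-11,0,-1],
  ],
)

```text
time_s: 1.53
tcp_pos: [0.4932, -0.0536, 0.2417]
ee_rot: [[-0.255, -0.967, 0.0], [-0.967, 0.255, 0.0], [-0.0, -0.0, -1.0]]
wrist_force: [0.1, -0.5, 1.3]
gripper_width: 0.999
gripper_force: 0.0
```

```bash
python3 d.py .551 -.219 .242 -105.4
```

```text
1.5333 [ 0.4932 -0.0536  0.2417] yaw -104.78 F [ 0.1 -0.5  1.3] 0.9991554591551293 0.0
[-0.     0.     0.011] [14.52 -9.81 -0.03]
```

Request:
arm_command(
  deltas=[
    [0,0,0.01,14.5,-9.8,0,-1],
    [0,0,0.01,14.5,-9.8,0,-1],
    [0,0,0.01,14.5,-9.8,0,-1],
    [0,0,0.01,14.5,-9.8,0,-1],
    [0,0,0.01,14.5,-9.8,0,-1],
    [0,0,0.01,14.5,-9.8,0,-1],
    [0,0,0.01,14.5,-9.8,0,-1],
    [0,0,0.01,14.5,-9.8,0,-1],
  ],
)

```text
time_s: 2.2
tcp_pos: [0.5503, -0.2158, 0.2414]
ee_rot: [[-0.264, -0.964, -0.001], [-0.964, 0.264, 0.0], [-0.0, 0.001, -1.0]]
wrist_force: [1.0, -0.6, 0.4]
gripper_width: 1.0
gripper_force: 0.0
```

```bash
python3 d.py .551 -.219 .147 -105.4; python3 - <<'E'
from h import *
from station import *
s=capture("scene");t=capture("top")
a=s["pixels"][195:285,115:205];b=t["pixels"][110:200,345:435]
cv2.imwrite("pics/above.png",np.hstack([cv2.resize(x,(400,400),interpolation=cv2.INTER_CUBIC) for x in(a,b)]))
E
```

```text
2.2 [ 0.5503 -0.2158  0.2414] yaw -105.32 F [ 1.  -0.6  0.4] 1.0002904079574837 0.0
[0.001 0.    0.001] [ 0.3  -0.16  9.44]
```

View pics/above.png

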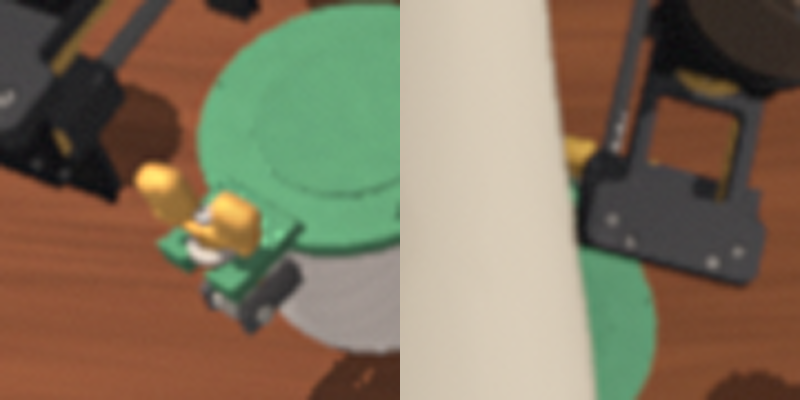

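The scene crop shows the nut unobstructed at about (160,245). The left finger is near (139,238) and the other near (167,196). I'll check these against the projected fingertips.

```bash
python3 - <<'E'
from h import *
from station import *
q=sense();c=capture("scene");p,R=q["tcp_pos"],q["ee_rot"]
for y in(-.0435,.0435): print(proj(c,p+R@[0,y,.019]))
print(proj(c,[.551,-.219,.144]),proj(c,p))
E
```

```text
[[137.75451147 234.46224177]]
[[165.61143077 197.80835627]]
[[160.20540229 240.99541602]] [[149.45318026 208.68621432]]
```

The fingertip projections agree with the picture, so I'll descend straight down.

Request:
arm_command(
  deltas=[
    [0,0,0,0.2,-0.1,3,-1],
    [0,0,0,0.2,-0.1,6,-1],
    [0,0,0,0.2,-0.1,8,-1],
    [0,0,0,0.2,-0.1,9,-1],
    [0,0,0,0.2,-0.1,9.4,-1],
    [0,0,0,0.2,-0.1,9.4,-1],
    [0,0,0,0.2,-0.1,9.4,-1],
  ],
)

```text
time_s: 2.93
tcp_pos: [0.5521, -0.2187, 0.149]
ee_rot: [[-0.264, -0.965, 0.002], [-0.965, 0.264, -0.001], [0.0, -0.003, -1.0]]
wrist_force: [0.2, -0.9, 0.7]
gripper_width: 1.001
gripper_force: 0.0
```

```bash
python3 d.py .551 -.219 .147 -105.4; python3 - <<'E'
from h import *
from station import *
s=capture("scene")
cv2.imwrite("pics/down.png",cv2.resize(s["pixels"][185:285,100:230],(780,600),interpolation=cv2.INTER_CUBIC))
E
```

```text
2.9333 [ 0.5521 -0.2187  0.149 ] yaw -105.3 F [ 0.2 -0.9  0.7] 1.0005005179394917 0.0
[-0.003 -0.     0.002] [0.05 0.1  0.2 ]
```

View pics/down.png

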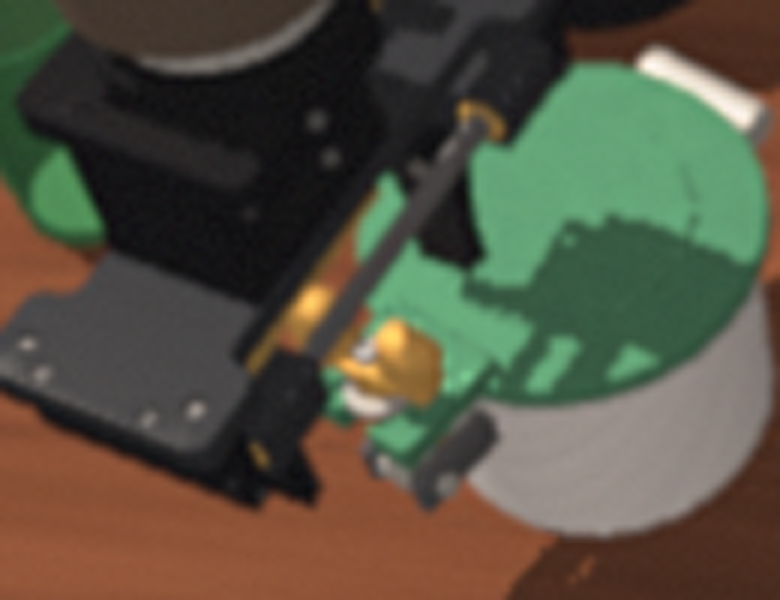

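The fingers straddle the ears, with the outer tip at about (150,266) and the inner at about (178,228). Closing now.

Request:
arm_command(
  deltas=[
    [0,0,0,0,0.1,0.1,0],
    [0,0,0,0,0.1,0.1,0.5],
    [0,0,0,0,0.1,0.1,1],
    [0,0,0,0,0.1,0.1,1],
    [0,0,0,0,0.1,0.1,1],
    [0,0,0,0,0.1,0.1,1],
    [0,0,0,0,0.1,0.1,1],
    [0,0,0,0,0.1,0.1,1],
  ],
)

```text
time_s: 3.65
tcp_pos: [0.5502, -0.2186, 0.1465]
ee_rot: [[-0.265, -0.964, -0.0], [-0.964, 0.265, -0.0], [0.0, 0.0, -1.0]]
wrist_force: [-0.3, -0.6, 0.2]
gripper_width: 0.478
gripper_force: 0.0
```

```bash
python3 d.py .551 -.219 .147 -105.4
```

```text
3.65 [ 0.5502 -0.2186  0.1465] yaw -105.36 F [-0.3 -0.6  0.2] 0.4779375538072387 0.0
[ 0.    -0.     0.001] [ 0.02 -0.09 -0.05]
```

Request:
arm_command(
  deltas=[
    [0,0,0,0,0,0,1],
    [0,0,0,0,0,0,1],
    [0,0,0,0,0,0,1],
    [0,0,0,0,0,0,1],
    [0,0,0,0,0,0,1],
    [0,0,0,0,0,0,1],
    [0,0,0,0,0,0,1],
    [0,0,0,0,0,0,1],
  ],
)

```text
time_s: 4.32
tcp_pos: [0.5511, -0.2188, 0.1467]
ee_rot: [[-0.265, -0.964, 0.002], [-0.964, 0.265, -0.0], [-0.0, -0.002, -1.0]]
wrist_force: [3.8, -1.7, -1.8]
gripper_width: 0.161
gripper_force: 30.0
```

```bash
python3 d.py .551 -.219 .147 -105.4
```

```text
4.3167 [ 0.5511 -0.2188  0.1467] yaw -105.36 F [ 3.8 -1.7 -1.8] 0.160854056458945 29.992715890621184
[-0.002  0.     0.001] [ 0.03  0.01 -0.03]
```

Request:
arm_command(
  deltas=[
    [0,0,-0.08,0,0,-0.03,1],
    [0,0,-0.16,0,0,-0.06,1],
    [0,0,-0.24,0,0,-0.09,1],
    [0,0,-0.32,0,0,-0.11,1],
    [0,0,-0.4,0,0,-0.14,1],
    [0,0,-0.48,0,0,-0.17,1],
    [0,0,-0.56,0,0,-0.2,1],
    [0,0,-0.64,0,0,-0.22,1],
  ],
)

```text
time_s: 4.98
tcp_pos: [0.5511, -0.2188, 0.149]
ee_rot: [[0.367, -0.93, 0.002], [-0.93, -0.367, -0.001], [0.001, -0.002, -1.0]]
wrist_force: [3.4, -1.3, -2.5]
gripper_width: 0.163
gripper_force: 30.0
```

```bash
python3 d.py .551 -.219 .151 -36.4
```

```text
4.9833 [ 0.5511 -0.2188  0.149 ] yaw -68.46 F [ 3.4 -1.3 -2.5] 0.1630067473649923 29.994091508269776
[-0.001 -0.002 -0.56 ] [ 0.01  0.02 -0.2 ]
```

Request:
arm_command(
  deltas=[
    [0,0,-0.1,0,0,-0.04,1],
    [0,0,-0.2,0,0,-0.08,1],
    [0,0,-0.3,0,0,-0.11,1],
    [0,0,-0.4,0,0,-0.14,1],
    [0,0,-0.5,0,0,-0.18,1],
    [0,0,-0.6,0,0,-0.21,1],
    [0,0,-0.62,0,0,-0.22,1],
    [0,0,-0.62,0,0,-0.22,1],
  ],
)

```text
time_s: 5.65
tcp_pos: [0.5511, -0.2188, 0.1512]
ee_rot: [[0.837, -0.548, 0.002], [-0.548, -0.837, -0.001], [0.002, -0.001, -1.0]]
wrist_force: [4.8, -3.1, -2.6]
gripper_width: 0.161
gripper_force: 30.0
```

```bash
python3 d.py .551 -.219 .151 -36.4; python3 - <<'E'
from h import *
from station import *
s=capture("scene")
cv2.imwrite("pics/turned.png",cv2.resize(s["pixels"][185:285,100:230],(780,600),interpolation=cv2.INTER_CUBIC))
E
```

```text
5.65 [ 0.5511 -0.2188  0.1512] yaw -33.22 F [ 4.8 -3.1 -2.6] 0.16066971529685475 29.995710692019202
[-0.001 -0.002  0.056] [0.   0.02 0.02]
```

View pics/turned.png

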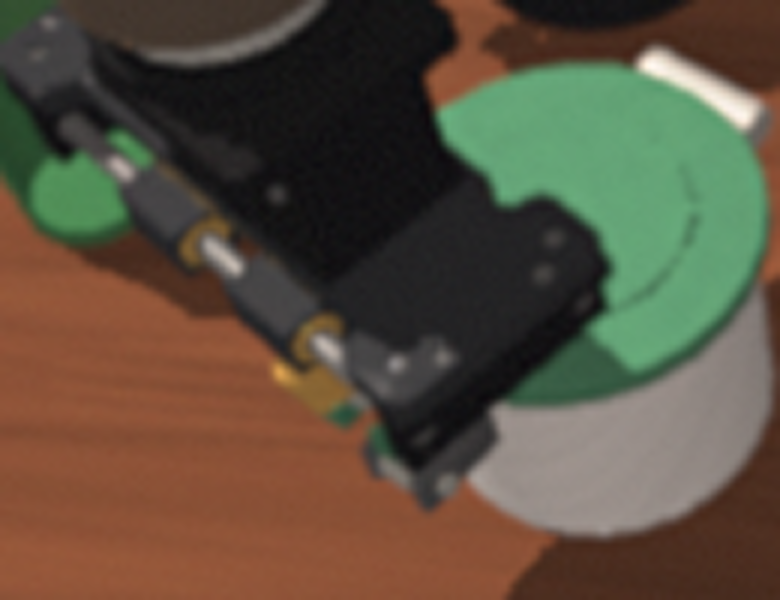

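The nut has turned 1.26 rad with the grip intact, so the wing is at 1.26 rad or more. The ears now point radially along tool x. I'll swing the bolt outward about its hinge while holding the grip.

Request:
arm_command(
  deltas=[
    [0,-0.06,0,0.49,-0.04,0.01,1],
    [0,-0.12,0,0.97,-0.08,0.06,1],
    [0,-0.18,0,1.45,-0.11,0.13,1],
    [0,-0.24,0,1.93,-0.15,0.23,1],
    [0,-0.3,0,2.4,-0.2,0.36,1],
    [0,-0.35,0,2.78,-0.22,0.49,1],
    [0,-0.4,0,3.15,-0.25,0.64,1],
    [0,-0.4,0,3.15,-0.25,0.64,1],
  ],
)

```text
time_s: 6.37
tcp_pos: [0.5786, -0.2339, 0.1447]
ee_rot: [[0.769, -0.548, -0.33], [-0.505, -0.836, 0.214], [-0.393, 0.001, -0.919]]
wrist_force: [0.7, 2.7, 5.0]
gripper_width: 0.163
gripper_force: 30.2
```

Forces are low and the nut is still gripped. I'll open so the bolt falls.

Request:
arm_command(
  deltas=[
    [0,0,0,0,0,0,-1],
    [0,0,0,0,0,0,-1],
    [0,0,0,0,0,0,-1],
    [0,0,0,0,0,0,-1],
    [0,0,0,0,0,0,-1],
    [0,0,0,0,0,0,-1],
    [0,0,0,0,0,0,-1],
    [0,0,0,0,0,0,-1],
  ],
)

```text
time_s: 7.03
tcp_pos: [0.5778, -0.2337, 0.1446]
ee_rot: [[0.771, -0.547, -0.326], [-0.504, -0.837, 0.213], [-0.39, 0.0, -0.921]]
wrist_force: [-0.5, -0.5, 0.1]
gripper_width: 0.685
gripper_force: 0.0
```

Request:
arm_command(
  deltas=[
    [0,0,0,0,0,0,-1],
    [0,0,0,0,0,0,-1],
    [0,0,0,0,0,0,-1],
    [0,0,0,0,0,-2,-1],
    [0,0,0,0,0,-5,-1],
    [0,0,0,0,0,-8,-1],
    [0,0,0,0,0,-11,-1],
    [0,0,0,0,0,-13,-1],
  ],
)

```text
time_s: 7.7
tcp_pos: [0.6212, -0.2623, 0.2674]
ee_rot: [[0.772, -0.547, -0.323], [-0.505, -0.837, 0.211], [-0.386, -0.0, -0.923]]
wrist_force: [0.3, -0.6, 1.5]
gripper_width: 0.997
gripper_force: 0.0
```

```bash
python3 - <<'E'
from h import *
from station import *
s=capture("scene");q=sense();print(q["tcp_pos"],q["wrist_force"],q["gripper_width"])
cv2.imwrite("pics/fall.png",cv2.resize(s["pixels"][175:295,80:240],(800,600),interpolation=cv2.INTER_CUBIC))
E
```

```text
[ 0.62269836 -0.26344992  0.27020089] [ 0.83647263 -1.4255097   3.37275667] 0.9953049104914768
```

View pics/fall.png

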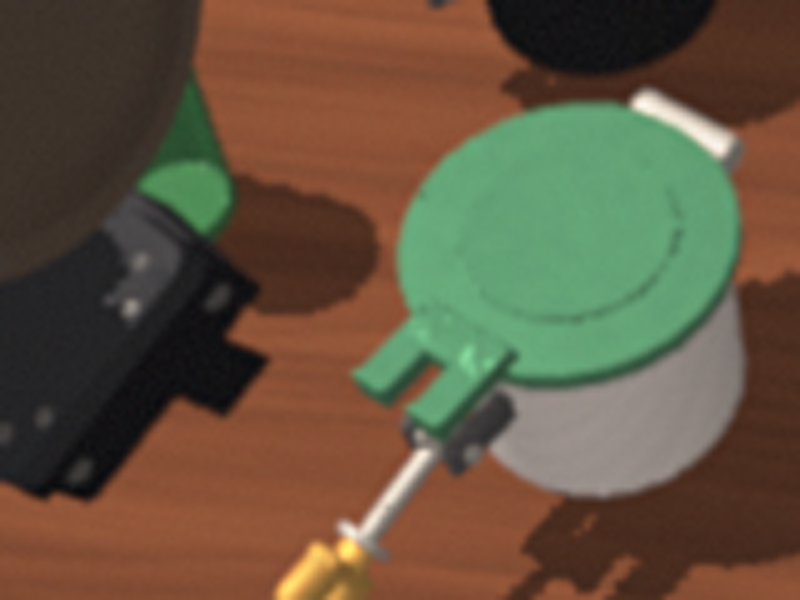

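The bolt is out of the slot and lying right over, with the nut at about scene (145,291) and the shank running up to the hinge at (167,262). The gripper is clear. I'll let it settle briefly, then hand in.

Request:
arm_command(
  deltas=[
    [0,0,0,0,0,0,-1],
    [0,0,0,0,0,0,-1],
    [0,0,0,0,0,0,-1],
    [0,0,0,0,0,0,-1],
    [0,0,0,0,0,0,-1],
    [0,0,0,0,0,0,-1],
    [0,0,0,0,0,0,-1],
    [0,0,0,0,0,0,-1],
  ],
)

```text
time_s: 8.42
tcp_pos: [0.6202, -0.2613, 0.2642]
ee_rot: [[0.771, -0.547, -0.326], [-0.504, -0.837, 0.213], [-0.39, 0.0, -0.921]]
wrist_force: [-0.2, -0.4, -0.6]
gripper_width: 1.0
gripper_force: 0.0
```

```bash
python3 -c "
from station import *
print(finish_job())"
```

```text
the job is handed in; nothing more can be done
None
```

I loosened the green pot's wing nut by about 1.26 rad and swung its bolt out until it lay right over; I left the blue clamp untouched and handed the job in at about 8.4 s (no verdict was returned).

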